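# Pass a lidded pan under the height gate

### The job

Slide the small lidded steel pan along the bed of the height gate, under the bar and on until it stands up against the end stop, to check that it will fit its slot in the cold cabinet. The lid may be standing proud: if it catches at the bar do not force it, but push the lid down fully home with steady, gentle pressure on its middle and then pass the pan through. Keep the pan flat on the bed all the way and leave everything else where it is.

Things in the scene. Friction and masses are not known exactly. Their poses are not given: they have to be found in the camera images.
- pan_mid (a point): The small stainless pan, loose on the infeed end of the gate's bed: body 92 mm long, 84 wide, 36 tall, with a 46 mm carrying ledge, 70 wide, at each end (total length 184). This point is the centre of the body, 18 mm above its underside; x along the pan's length, towards the gate, z up. It weighs 0.35 to 0.65 kg; to slide it on the bed takes about 1.5 to 5 N. It takes at most 35 N from the robot.
- pan_lip (a point): The pan's trailing lip, the place to push: its end ledge is turned down into a vertical lip 70 mm wide, spanning 12 to 34 mm above the pan's underside. This point is the middle of the lip's outer face, 92 mm behind the pan's centre and 23 mm above its underside. Axes as the pan's.
- lid_seat (a point): Where the middle of the lid's upper face is once the lid is fully home: 40 mm above the pan's underside; home, it clears the bar by 2 mm. The lid, a flat steel plate 80 x 74 mm, 4 thick, with a black seal, may stand up to 10 mm higher; how far is not reported and must be felt or seen. Pushed on its middle it slides down under about 13 N, then stops hard; no more than 35 N. It stays down.
- gate: The height gate, fixed, on levelling feet (its height differs by a few mm): grey plastic bed, upper face 30 mm above this origin, from x = -290 to +240 mm. Origin: directly below the middle of the bar. x: along the bed, the way the pan is pushed; y: across, z up. Steel rails, 12 mm tall, leave a channel 90 mm wide from x = -50 to +165 mm; before it a flared mouth, 140 wide at x = -140 mm.
- gate_bar: The fixed steel bridge bar across the channel: 14 mm square, 142 long along y, on uprights at y = -62 and +62 mm (30 mm along x, 18 wide). Origin: middle of its underside, 42 mm above the bed, at the gate's x = 0. Neither the pan nor its lid may push on it with more than 25 N.
- channel_end (a point): A point on the bed in the middle of the channel, 156 mm past the bar's centre line. About here the end stop, a steel plate 86 mm wide, 26 tall, is clamped across the channel; its face may be up to 12 mm before or behind this point, is not reported and must be felt or seen. Against it, the pan's trailing lip is still 16 to 40 mm before the bar's centre line. It takes no more than 25 N.
- die_wide: Bystander: brass extruder die, disc 56 mm across, 22 tall, on the wide side of the gate's bed. Origin: centre of its underside.
- ring_nut: Bystander: brass ring nut, 54 mm across, 24 tall, on the wide side of the bed. Origin: centre of its underside.
- die_small: Bystander: brass die, 38 mm across, 34 tall, on the bench. Origin: centre of its underside.
- open_pan: Bystander: open steel pan without lid, 100 x 130 mm, 50 tall, on the bench. Origin: centre of its underside.
- oil_bottle: Bystander: green glass bottle, 60 mm across, 200 tall, on the bench. Origin: centre of its underside.
- scraper: Bystander: steel spatula with a dark handle, lying on the bench along its x axis. Origin: underside.
- spanner: Bystander: steel spanner lying on the bench along its x axis. Origin: underside.
Things that resemble listed ones, but are neither listed nor needed, are in the scene too. Leave any pink or purple look-alike of the part that bears pan_mid alone.

How it is judged:
By the outcome, as a careful person would: the job done as asked, in the order asked, and still so for the second after the job is handed in, with the robot touching nothing.
It also fails if it takes over 59 s, if anything falls off the work surface, if the arm or the gripper's body presses on something with over 40 N, if the wrist force passes 120 N, or if a joint passes its speed limit or range.

### The arm

A 6-joint arm with a two-finger parallel gripper is mounted at the origin on the work surface. World frame = base frame: x ahead of the robot, y to its left, z up, the work surface at z = 0. Lengths are in m, angles in rad, forces in N, time in s.
With the tool pointing down it reaches from about 0.15 to 0.775 m from the base axis. Payload 6.1 kg.
Tool frame: the origin (TCP) lies on the centre line of the jaws, within the pads' length; the fingertips stand 11 mm ahead of it and the grasp point (between the pads) lies 8 mm behind it; z points along the fingers, y is the line along which they close (so a half turn about z gives the same grasp; the last joint's range is limited). The gripper opens to 85 mm and grips with 20 to 120 N. Pads are 22 mm wide; open, the fingers measure 114 mm over their backs; the gripper's body (76 mm by 85 mm) begins 54 mm behind the grasp point. The pads swing forward as they close: fully open they stand 13 mm farther back than shut.
Start: joints at [-1.191, 0.126, -0.04, 1.405, 0, 1.571], TCP at [0.195, -0.488, 0.242] pointing down, gripper open.
Joint ranges: [-2.72, 2.72], [-0.95, 1.95], [-1.27, 1.35], [-1.78, 2.02], [-1.46, 1.47], [-3.14, 3.14]. Speed limits (rad/s): [2.39, 2.39, 3.01, 3.14, 3.14, 3.14].

### API

Orientations are given as a unit quaternion [w, x, y, z].
In Python, from plant import telemetry, optics, env gives the robot as it stands.
- The arm moves only by the tool drive_tool, never from a script. Its arguments are lists of equal length, an entry for each row: "dp": the shift along the tool's x, y, z in units of 0.2 m (1.0 is 0.2 m), a list of three; "yaw": the turn about the tool's z in units of 60 degrees (1.0 is 60 degrees). In form: {"dp": [[x, y, z], ...], "yaw": [yaw, ...]}. A call has 1 to 20 rows; each row is the pose to reach, as a shift and turn from the pose commanded when the call began, along the tool's axes at that moment; what a row does not reach only later rows make up. A row lasts 1/12 s, in which the tool goes at most 41.7 mm and 7.16 degrees, less where a joint would pass 70% of its speed; a pose out of reach is approached as far as the arm can. A call with a number of a shift or a turn outside -1 to 1 is refused whole. A call with a gripper value outside its range is refused whole. "gripper" is the gripper command: -1 is shut, 1 is fully open, values between are in proportion, set as the call begins (left out, the last holds). The fingers move at their own pace and stop on an object; "grip_force" is the grip in N (left out, the last holds). Time passes only in rows, so rows that repeat a pose let the fingers close. It gives the time, the measured TCP pose, the force, the opening and the grip force at its end, in the units of the state.
- telemetry.get_state(): the state, without advancing time (a new reading comes with each control period).
- optics.snapshot(name): name is "scene" or "top" or "wrist"; returns (picture, depth): 420x560x3 uint8, red, green, blue; 420x560 float32, m along the optical axis (not along the pixel's ray), 0 where there is no reading.
- optics.get_calibration(name): a dict with "K" (3x3 intrinsics, pixels), "k1" (the pictures are not rectified: a ray, as slopes to the right and down, at radius r is drawn at 1 + k1 r^2 times it, then the intrinsics apply), "rvec" (rotation vector, rad) and "tvec" (3), from world to camera coordinates, as OpenCV has them. Camera axes: x right, y down, z forward; pixel columns grow to the right and rows downward; lengths in m; the calibration is good to about 2 mm. A picture is of the moment at which its call begins: read the wrist's pose just before it. get_calibration takes no time and is no camera call; for the wrist camera it gives the pose at the moment of the call.
- env.close_job(): hands the job in; it is judged then, once.
The state is a dict: "time": time; "joint_positions": joint angles; "qd": joint speeds; "tau": joint torques, N m; "position": TCP position; "tool_rot": TCP orientation; "contact_force": force on the tool from outside, world axes, zero at the start; "torque": the same for the moment, N m; "grip_width": finger opening in m; "gripper_force": force on a finger pad.
Only numpy, scipy, OpenCV 4.12 (cv2) and the standard library are available. Lean on these libraries where they do the work, as an engineer would, in place of code of your own. Each camera call takes 0.05 s, during which the arm holds its last target. There are 200 camera calls.

## Working session

There is one attempt and no reset: what is moved stays moved. The work goes in short steps, Python scripts to look and compute and a tool call to move; the robot and the scene stay as the last step left them, time stands still between calls to the robot, and variables do not carry over. Pictures are saved under pics/ and viewed, at most 10 in all, crops included, and the job is handed in when it is done.

Besides the shell and the picture viewer there is one more tool, called as name(argument=value, ...), one argument or row to a line, values as JSON. drive_tool: Moves the arm, as the interface text tells. Its arguments: {"type":"object","properties":{"dp":{"type":"array"},"yaw":{"type":"array"},"gripper":{"type":"number"},"grip_force":{"type":"number"}},"required":["dp","yaw"]}

```bash
mkdir -p pics; cat > h.py <<'E'
import numpy as np, cv2
from plant import telemetry, optics, env
def snap(n):
    p,d=optics.snapshot(n); return p,d
def save(n,p): cv2.imwrite('pics/'+n,cv2.cvtColor(p,cv2.COLOR_RGB2BGR))
def cloud(d,c):
    """world point per pixel from depth"""
    h,w=d.shape; u,v=np.meshgrid(np.arange(w),np.arange(h))
    K=np.array(c['K'],float); k1=float(c['k1'])
    uv=np.stack([u,v],-1).reshape(-1,1,2).astype(float)
    n=cv2.undistortPoints(uv,K,np.array([k1,0,0,0.])).reshape(h,w,2)
    P=np.dstack([n[...,0]*d,n[...,1]*d,d])
    R=cv2.Rodrigues(np.array(c['rvec'],float))[0]; t=np.array(c['tvec'],float).ravel()
    return (P-t)@R
def proj(X,c):
    return cv2.projectPoints(np.array(X,float).reshape(-1,1,3),np.array(c['rvec'],float),np.array(c['tvec'],float),np.array(c['K'],float),np.array([float(c['k1']),0,0,0]))[0].reshape(-1,2)
E
python3 - <<'E'
from h import *
print(telemetry.get_state())
ims=[]
for n in ['scene','top']:
    c=optics.get_calibration(n);p,d=snap(n);save(n+'0.png',p);np.savez(n+'0.npz',p=p,d=d,**{k:np.array(v) for k,v in c.items()})
E
```

```text
{'time': 0.0, 'joint_positions': array([-1.19097074e+00,  1.26398256e-01, -4.06181716e-02,  1.40538654e+00,
        7.60027951e-06,  1.57079196e+00]), 'qd': array([ 0.00020875,  0.00076753,  0.00061948,  0.00021357, -0.00135917,
        0.00026635]), 'tau': array([-1.58970302e-03, -4.35911179e+01,  3.52925706e+01,  1.72644871e-02,
       -1.41630235e-04, -3.87140560e-06]), 'position': array([ 0.19450658, -0.48722229,  0.24151422]), 'tool_rot': array([-7.89595155e-04,  9.82019973e-01,  1.88775336e-01, -1.47911908e-04]), 'contact_force': array([ 0.29985919, -0.52713971, -0.1961505 ]), 'torque': array([ 0.03702416, -0.00191787,  0.00035314]), 'gripper_force': 0.0, 'grip_width': 0.08556109995536855}
```

View pics/top0.png

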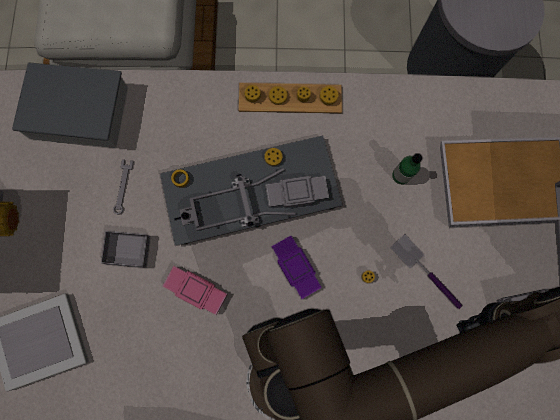

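View pics/scene0.png

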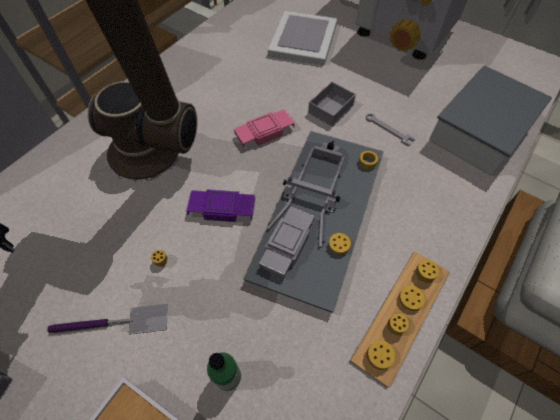

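The top view shows the pan's centre near (297,190) and its trailing lip near (328,188). The bar runs across at about (243,200), the end stop is near (190,212), and the decoys are pink and purple. The gate axis runs roughly towards +y (left in the picture). Next I'll measure all of this from depth.

```bash
python3 - <<'E'
from h import *
for n in ['top','scene']:
    z=np.load(n+'0.npz'); d=z['d']; W=cloud(d,z); p=z['p']
    np.save(n+'W.npy',W)
    # bed: dark greyish region
    if n=='top':
        pts={k:v for k,v in dict(pan=(297,190),lip=(327,190),lead=(270,192),bar=(243,200),bed=(335,205),bed2=(180,200),bench=(220,130),bedc=(220,208),die=(273,157)).items()}
        for k,(u,v) in pts.items(): print(k,np.round(np.nanmedian(W[v-1:v+2,u-1:u+2].reshape(-1,3),0),4))
    m=(W[...,0]>0.25)&(W[...,0]<0.7)&(abs(W[...,1])<0.35)&(d>0)
    Z=W[...,2][m]
    hh,e=np.histogram(Z,bins=np.arange(-0.01,0.16,0.002)); print(n,[(round(e[i],3),int(hh[i])) for i in range(len(hh)) if hh[i]>40])
    # bed rectangle
    b=m&(abs(W[...,2]-0.033)<0.008)
    b=cv2.morphologyEx(b.astype(np.uint8),cv2.MORPH_OPEN,np.ones((3,3)))
    q=W[b>0][:,:2]
    l,lab,st,ce=cv2.connectedComponentsWithStats(b)
    i=1+np.argmax(st[1:,4]); q=W[lab==i]
    print(n,'bed z',np.median(q[:,2]),cv2.minAreaRect((q[:,:2]*1000).astype(np.float32)))
# ortho picture from top+scene
z=np.load('top0.npz');W=np.load('topW.npy');c=z
xs=np.arange(0.66,0.36,-0.0006);ys=np.arange(0.24,-0.24,-0.0006)
X,Y=np.meshgrid(xs,ys,indexing='ij')
out=[]
for n in ['top','scene']:
    z=np.load(n+'0.npz')
    uv=proj(np.dstack([X,Y,0*X+0.06]).reshape(-1,3),z).reshape(X.shape+(2,)).astype(np.float32)
    out.append(cv2.remap(z['p'],uv[...,0],uv[...,1],cv2.INTER_CUBIC))
o=np.vstack(out); print(o.shape)
save('ortho.png',cv2.resize(o,(480,600)) if o.shape[0]>600 else o)
E
```

```text
pan [ 0.5671 -0.0216  0.0845]
lip [ 0.5749 -0.1135  0.069 ]
lead [0.5632 0.0597 0.0711]
bar [0.5347 0.1398 0.0898]
bed [ 0.5327 -0.142   0.0356]
bed2 [0.5414 0.3382 0.038 ]
bench [7.841e-01 2.267e-01 5.000e-04]
bedc [0.5186 0.2133 0.0373]
die [0.6778 0.0523 0.0589]
top [(np.float64(-0.01), 172), (np.float64(-0.008), 589), (np.float64(-0.006), 1418), (np.float64(-0.004), 2571), (np.float64(-0.002), 3478), (np.float64(0.0), 3714), (np.float64(0.002), 3003), (np.float64(0.004), 1738), (np.float64(0.006), 743), (np.float64(0.008), 300), (np.float64(0.01), 75), (np.float64(0.026), 103), (np.float64(0.028), 288), (np.float64(0.03), 728), (np.float64(0.032), 1433), (np.float64(0.034), 1966), (np.float64(0.036), 2251), (np.float64(0.038), 1842), (np.float64(0.04), 1248), (np.float64(0.042), 698), (np.float64(0.044), 355), (np.float64(0.046), 201), (np.float64(0.048), 152), (np.float64(0.05), 98), (np.float64(0.052), 81), (np.float64(0.054), 85), (np.float64(0.056), 90), (np.float64(0.058), 96), (np.float64(0.06), 100), (np.float64(0.062), 100), (np.float64(0.064), 89), (np.float64(0.066), 14
[... 973 characters left out ...]
p.float64(0.048), 153), (np.float64(0.05), 97), (np.float64(0.052), 58), (np.float64(0.054), 105), (np.float64(0.056), 213), (np.float64(0.058), 153), (np.float64(0.06), 107), (np.float64(0.062), 58), (np.float64(0.064), 62), (np.float64(0.066), 149), (np.float64(0.068), 409), (np.float64(0.07), 390), (np.float64(0.072), 151), (np.float64(0.074), 61), (np.float64(0.078), 47), (np.float64(0.08), 109), (np.float64(0.082), 308), (np.float64(0.084), 405), (np.float64(0.086), 115), (np.float64(0.088), 50), (np.float64(0.09), 94), (np.float64(0.092), 79)]
scene bed z 0.0356904875994736 ((597.4033203125, 96.60527038574219), (206.84974670410156, 511.99566650390625), 2.736438751220703)
(1002, 800, 3)
```

```bash
python3 - <<'E'
from h import *
for n in ['top','scene']:
    z=np.load(n+'0.npz'); d=z['d']; W=np.load(n+'W.npy')
    roi=(W[...,0]>0.47)&(W[...,0]<0.65)&(d>0)
    def rect(name,lo,hi,y0,y1):
        m=(roi&(W[...,2]>lo)&(W[...,2]<hi)&(W[...,1]>y0)&(W[...,1]<y1)).astype(np.uint8)
        l,lab,st,ce=cv2.connectedComponentsWithStats(m); i=1+np.argmax(st[1:,4]); q=W[lab==i]
        print(n,name,len(q),'med',np.round(np.median(q,0),4),[np.round(v,1) for v in cv2.minAreaRect((q[:,:2]*1000).astype(np.float32))])
    rect('lid',.077,.095,-.1,.05)
    rect('pan',.060,.095,-.16,.09)
    rect('bar',.085,.12,.09,.2)
    # bed outline fit: all pixels above .025 in area
    m=((W[...,0]>0.38)&(W[...,0]<0.8)&(abs(W[...,1]-.1)<.36)&(W[...,2]>.022)&(W[...,2]<.05)).astype(np.uint8)
    m=cv2.morphologyEx(m,cv2.MORPH_CLOSE,np.ones((9,9)))
    l,lab,st,ce=cv2.connectedComponentsWithStats(m); i=1+np.argmax(st[1:,4]); cs,_=cv2.findContours((lab==i).astype(np.uint8),0,1); 
    q=W[lab==i]; q=q[(q[:,2]>.03)&(q[:,2]<.042)]; print(n,'bed',[np.round(v,1) for v in cv2.minAreaRect((q[:,:2]*1000).astype(np.float32))])
z=np.load('top0.npz'); s=np.load('scene0.npz')
t=cv2.resize(z['p'][125:255,150:360],(800,495),interpolation=cv2.INTER_CUBIC); save('crop_top.png',t)
c=cv2.resize(s['p'][130:310,240:390],(500,600),interpolation=cv2.INTER_CUBIC); save('crop_sc.png',c)
E
```

```text
top lid 649 med [ 0.5681 -0.0219  0.0848] [array([567.6, -23. ]), array([79.4, 89.9]), np.float64(9.6)]
top pan 1505 med [ 0.5666 -0.0217  0.075 ] [array([569.2, -23. ]), array([ 86.3, 184.6]), np.float64(9.5)]
top bar 214 med [0.535  0.1345 0.093 ] [array([538.3, 136.1]), array([141.3,  16.5]), np.float64(16.1)]
top bed [array([580.7, 121.4]), array([237.7, 532.9]), np.float64(14.6)]
scene lid 857 med [ 0.571  -0.0234  0.0842] [array([570.3, -21.9]), array([73.9, 82.6]), np.float64(9.5)]
scene pan 2006 med [ 0.5738 -0.0334  0.0723] [array([569.9, -21.5]), array([ 84.9, 185.2]), np.float64(9.5)]
scene bar 295 med [0.5406 0.1357 0.0916] [array([539.3, 136.5]), array([141. ,  17.7]), np.float64(15.8)]
scene bed [array([581. , 122.7]), array([235.4, 533.8]), np.float64(14.6)]
```

View pics/crop_top.png

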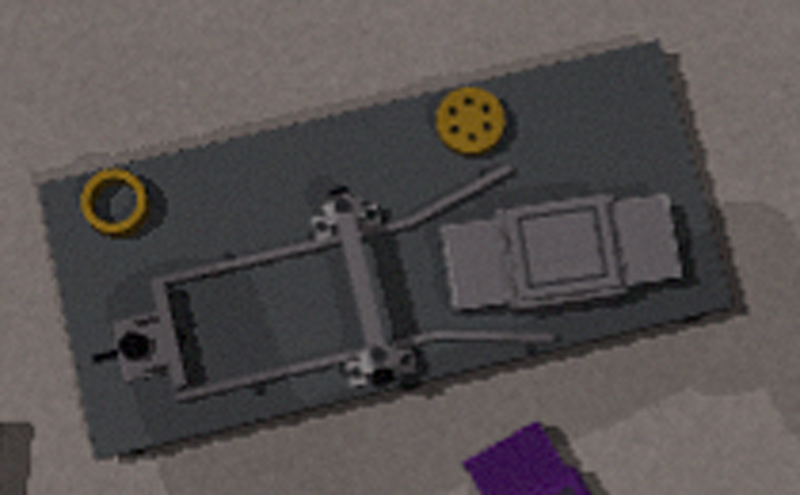

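View pics/crop_sc.png

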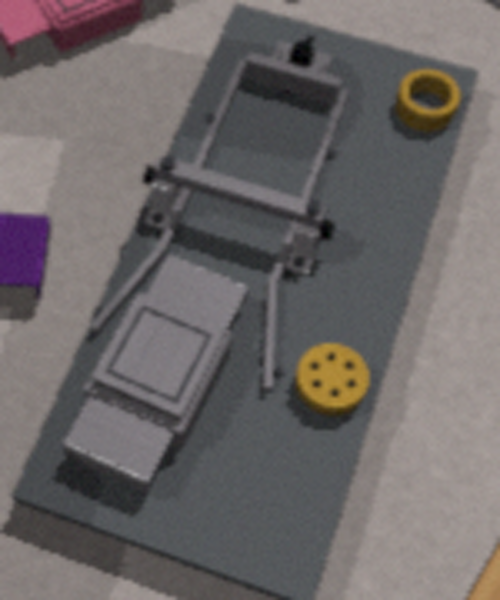

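Top crop: the rails, bar and end stop are clear, and the pan is skewed about 5° and offset about 10 mm from the gate axis. The lid top is at z≈0.084 against a bed at 0.036, so it stands about 8 mm proud. I'll put everything in gate axes, check the heights of the uprights, then move.

```bash
cat >> h.py <<'E'
A=np.radians(104.6); G=np.array([.539,.1363]); gx=np.array([np.cos(A),np.sin(A)]); gy=np.array([-gx[1],gx[0]]); BED=.036
def g2w(x,y): return G+gx*x+gy*y          # metres
def w2g(P): return np.stack([(P[...,:2]-G)@gx,(P[...,:2]-G)@gy,P[...,2]-BED],-1)
from scipy.spatial.transform import Rotation as Ro
def plan(xy,z,head=None,s=None):
    """dp, yaw units from the present pose to world xy,z, tool-x heading in deg"""
    s=s or telemetry.get_state(); w,x,y,q=s['tool_rot']; R=Ro.from_quat([x,y,q,w]).as_matrix()
    dp=R.T@(np.array([*xy,z])-s['position'])/.2; h0=np.degrees(np.arctan2(R[1,0],R[0,0]))
    print('dp',np.round(dp,3),'yaw',round(-((head-h0+180)%360-180)/60,3) if head is not None else 0,'head',round(h0,2),'g(mm)',np.round(w2g(s['position'])*1e3,1),'F',np.round(s['contact_force'],1),'t',s['time'])
E
python3 - <<'E'
from h import *
plan((.5695,-.022),.24,104.6)
for n in ['top','scene']:
    g=w2g(np.load(n+'W.npy'))*1e3; d=np.load(n+'0.npz')['d']>0
    def q(name,x0,x1,y0,y1,z0,z1):
        m=d&(g[...,0]>x0)&(g[...,0]<x1)&(g[...,1]>y0)&(g[...,1]<y1)&(g[...,2]>z0)&(g[...,2]<z1); v=g[m]
        print(n,name,len(v),np.round(np.percentile(v,[2,50,98],axis=0),1).tolist() if len(v) else '')
    q('upL',-30,30,45,85,40,120); q('upR',-30,30,-85,-45,40,120)
    q('stop',110,200,-35,35,18,34); q('bar',-15,15,-45,45,50,70); q('bed',40,130,-35,35,-15,10)
    q('railL',40,110,35,60,7,20); q('railR',40,110,-60,-35,7,20)
E
```

```text
dp [ 2.604 -1.465  0.01 ] yaw -1.381 head 21.76 g(mm) [-516.6  490.6  205.6] F [ 0.1  0.3 -0.4] t 0.1
top upL 84 [[-14.0, 47.2, 40.2], [-0.5, 64.2, 52.1], [13.3, 80.1, 65.2]]
top upR 73 [[-14.2, -77.2, 40.7], [-0.1, -59.1, 48.8], [13.8, -46.0, 65.5]]
top stop 122 [[153.1, -31.9, 18.5], [161.1, -0.5, 24.9], [197.2, 32.5, 32.1]]
top bar 132 [[-6.7, -41.9, 51.4], [-0.3, 2.7, 56.6], [6.5, 43.1, 62.6]]
top bed 643 [[41.9, -33.7, -6.2], [84.9, 0.1, 0.8], [127.8, 33.3, 7.4]]
top railL 51 [[41.5, 44.8, 7.3], [73.9, 49.8, 12.5], [107.4, 56.5, 17.9]]
top railR 59 [[42.5, -58.0, 7.5], [77.1, -46.3, 11.5], [108.2, -37.3, 17.0]]
scene upL 87 [[-14.4, 45.4, 40.9], [-4.9, 58.8, 54.1], [6.6, 78.6, 62.8]]
scene upR 97 [[-13.4, -78.9, 40.1], [-4.6, -60.4, 53.1], [7.1, -46.1, 61.8]]
scene stop 154 [[151.3, -32.4, 18.4], [158.4, -0.0, 23.9], [196.7, 32.5, 29.8]]
scene bar 179 [[-7.5, -43.1, 50.6], [-1.4, 0.1, 55.5], [7.9, 42.7, 59.2]]
scene bed 539 [[48.3, -33.6, -3.3], [87.4, -0.1, -0.1], [127.8, 33.5, 3.7]]
scene railL 44 [[42.8, 44.7, 8.6], [76.8, 47.9, 11.6], [107.4, 50.8, 16.1]]
scene railR 44 [[40.9, -50.8, 7.9], [73.8, -47.9, 11.5], [107.4, -45.1, 15.2]]
```

drive_tool(
  dp=[
    [0.1,-0.05,0],
    [0.25,-0.14,0],
    [0.42,-0.24,0],
    [0.6,-0.34,0],
    [0.78,-0.44,0],
    [0.95,-0.54,0],
  ],
  yaw=[-0.08,-0.19,-0.3,-0.41,-0.52,-0.63],
  gripper=-1,
  grip_force=20,
)

```text
time: 0.6
position: [0.3317, -0.3151, 0.242]
tool_rot: [-0.0, 0.867, 0.499, 0.0]
contact_force: [0.9, -1.0, -1.0]
grip_width: 0.0125
gripper_force: 0.0
```

```bash
python3 -c "
from h import *
plan((.5695,-.022),.16,104.6)"
```

```text
dp [1.864 0.292 0.41 ] yaw -0.746 head 59.85 g(mm) [-384.5  314.4  206. ] F [ 0.9 -1.  -1. ] t 0.6
```

drive_tool(
  dp=[
    [0.17,0.03,0],
    [0.34,0.05,0],
    [0.51,0.08,0.03],
    [0.68,0.11,0.06],
    [0.85,0.13,0.1],
    [0.95,0.15,0.14],
    [0.95,0.15,0.14],
    [0.95,0.15,0.14],
  ],
  yaw=[-0.11,-0.22,-0.33,-0.44,-0.55,-0.66,-0.7,-0.7],
)

```text
time: 1.27
position: [0.4533, -0.1669, 0.2132]
tool_rot: [-0.001, 0.631, 0.776, -0.0]
contact_force: [0.4, 0.8, -0.4]
grip_width: 0.0001
gripper_force: 0.0
```

```bash
python3 -c "
from h import *
plan((.5695,-.022),.125,104.6)"
```

```text
dp [0.59  0.717 0.44 ] yaw -0.047 head 101.78 g(mm) [-271.8  159.3  177.2] F [ 0.4  0.8 -0.4] t 1.2667
```

drive_tool(
  dp=[
    [0.12,0.14,0.05],
    [0.24,0.29,0.12],
    [0.36,0.43,0.2],
    [0.48,0.58,0.3],
    [0.56,0.68,0.38],
    [0.59,0.717,0.43],
    [0.59,0.717,0.44],
    [0.59,0.717,0.44],
  ],
  yaw=[-0.02,-0.047,-0.047,-0.047,-0.047,-0.047,-0.047,-0.047],
)

```text
time: 1.93
position: [0.569, -0.0245, 0.1256]
tool_rot: [-0.001, 0.613, 0.79, -0.001]
contact_force: [0.1, -0.8, -0.2]
grip_width: 0.0001
gripper_force: 0.0
```

```bash
python3 -c "
from h import *
plan((.5695,-.022),.095,104.6)
p,d=snap('scene');save('s1.png',cv2.resize(p[100:340,200:440],(600,600),interpolation=cv2.INTER_CUBIC))"
```

```text
dp [0.012 0.006 0.153] yaw -0.004 head 104.33 g(mm) [-163.2   11.5   89.6] F [ 0.1 -0.8 -0.2] t 1.9333
```

View pics/s1.png

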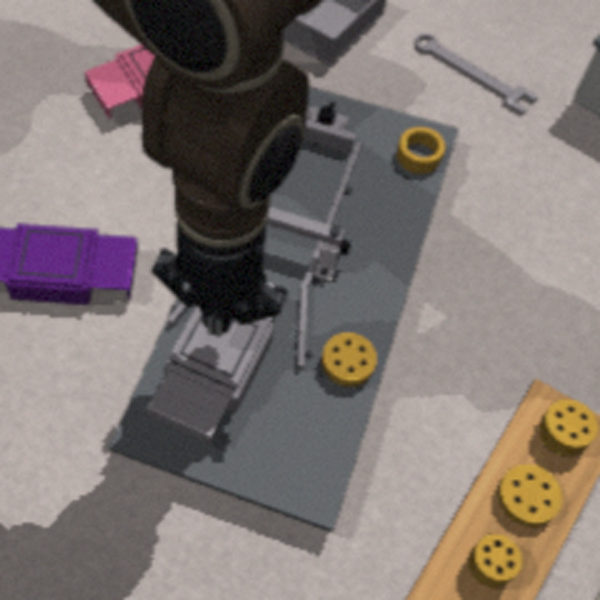

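The closed fingertips are above the middle of the lid (about (215,330) in the crop). I'll go down to 4 mm above it, then press slowly.

drive_tool(
  dp=[
    [0.012,0.006,0.03],
    [0.012,0.006,0.07],
    [0.012,0.006,0.1],
    [0.012,0.006,0.12],
    [0.012,0.006,0.13],
    [0.012,0.006,0.133],
    [0.012,0.006,0.137],
    [0.012,0.006,0.14],
    [0.012,0.006,0.144],
    [0.012,0.006,0.148],
    [0.012,0.006,0.152],
  ],
  yaw=[0,0,0,0,0,0,0,0,0,0,0],
)

```text
time: 2.9
position: [0.5707, -0.0212, 0.096]
tool_rot: [0.0, 0.613, 0.79, 0.0]
contact_force: [-0.6, 0.2, 0.6]
grip_width: -0.0001
gripper_force: 0.0
```

drive_tool(
  dp=[
    [0,0,0.003],
    [0,0,0.006],
    [0,0,0.009],
    [0,0,0.012],
    [0,0,0.015],
  ],
  yaw=[0,0,0,0,0],
)

```text
time: 3.32
position: [0.5707, -0.0212, 0.0948]
tool_rot: [0.001, 0.613, 0.79, 0.001]
contact_force: [-4.5, 0.1, 12.9]
grip_width: -0.0001
gripper_force: 6.4
```

drive_tool(
  dp=[
    [0,0,0.003],
    [0,0,0.006],
    [0,0,0.009],
    [0,0,0.012],
    [0,0,0.015],
    [0,0,0.018],
    [0,0,0.021],
    [0,0,0.024],
    [0,0,0.027],
    [0,0,0.03],
  ],
  yaw=[0,0,0,0,0,0,0,0,0,0],
)

```text
time: 4.15
position: [0.5707, -0.0212, 0.0889]
tool_rot: [0.001, 0.613, 0.79, 0.001]
contact_force: [-5.5, 0.5, 14.0]
grip_width: -0.0002
gripper_force: 6.5
```

drive_tool(
  dp=[
    [0,0,0.003],
    [0,0,0.006],
    [0,0,0.009],
  ],
  yaw=[0,0,0],
)

```text
time: 4.4
position: [0.5708, -0.0212, 0.0873]
tool_rot: [0.001, 0.613, 0.79, 0.001]
contact_force: [-6.6, 0.6, 18.4]
grip_width: 0.0003
gripper_force: 9.7
```

drive_tool(
  dp=[
    [0,0,0.003],
    [0,0,0.005],
    [0,0,0.005],
  ],
  yaw=[0,0,0],
)

```text
time: 4.65
position: [0.5708, -0.0212, 0.0873]
tool_rot: [0.001, 0.613, 0.79, 0.001]
contact_force: [-8.7, 0.4, 19.5]
grip_width: 0.0002
gripper_force: 9.9
```

drive_tool(
  dp=[
    [0,0,0.002],
    [0,0,0.004],
    [0,0,0.004],
  ],
  yaw=[0,0,0],
)

```text
time: 4.9
position: [0.5708, -0.0212, 0.0872]
tool_rot: [0.001, 0.613, 0.79, 0.001]
contact_force: [-9.8, 0.7, 24.4]
grip_width: 0.0003
gripper_force: 12.3
```

The position stays at z=0.0872 (tip 0.0762, against 0.076 expected for home) while the force climbs to 24 N, so the lid is fully home. I'll lift, move to the pan's left side and re-measure.

drive_tool(
  dp=[
    [0,0,-0.02],
    [0,0,-0.08],
    [0,0,-0.2],
    [-0.02,-0.06,-0.35],
    [-0.06,-0.18,-0.37],
    [-0.1,-0.3,-0.37],
    [-0.115,-0.4,-0.37],
    [-0.115,-0.46,-0.37],
    [-0.115,-0.46,-0.37],
    [-0.115,-0.46,-0.37],
  ],
  yaw=[0,0,0,0,0,0,0,0,0,0],
)

```text
time: 5.73
position: [0.4873, -0.0663, 0.1575]
tool_rot: [0.0, 0.613, 0.79, 0.0]
contact_force: [0.3, -0.1, 0.3]
grip_width: -0.0002
gripper_force: 0.0
```

```bash
cat >> h.py <<'E'
def pan(n,tag=None,x0=-320,x1=-20):
    c=optics.get_calibration(n);p,d=snap(n); g=w2g(cloud(d,c))*1e3
    m=((d>0)&(g[...,0]>x0)&(g[...,0]<x1)&(abs(g[...,1])<62)&(g[...,2]>25)&(g[...,2]<50)).astype(np.uint8)
    l,lab,st,ce=cv2.connectedComponentsWithStats(m); i=1+np.argmax(st[1:,4]); q=g[lab==i]
    print(n,len(q),[np.round(v,1) for v in cv2.minAreaRect(q[:,:2].astype(np.float32))])
    r=cv2.minAreaRect(q[:,:2].astype(np.float32))[0]; k=np.hypot(q[:,0]-r[0],q[:,1]-r[1])<30; print(' lid height over bed',np.median(q[k,2]))
    if tag: save(tag,p)
    return p
E
python3 -c "
from h import *
plan(g2w(-.183,.095),.062,104.6)
pan('scene');pan('top')"
```

```text
dp [0.001 0.03  0.477] yaw -0.004 head 104.35 g(mm) [-183.1  101.1  121.5] F [ 0.3 -0.1  0.3] t 5.7333
scene 1999 [array([-160.5,    9.5]), array([ 84.4, 185.9]), np.float64(83.9)]
 lid height over bed 39.645467109126265
top 925 [array([-126.5,    7.9]), array([ 84.5, 115.4]), np.float64(83.1)]
 lid height over bed 38.865333509352695
```

Lid height now reads 39.6 mm over the bed, so it is home. The pan is at gate (-160, +9.5), skewed about 5.5°. I'll nudge its side just behind the middle to centre and straighten it.

drive_tool(
  dp=[
    [0,0,0.1],
    [0,0,0.25],
    [0,0,0.4],
    [0,0.02,0.47],
    [0,0.06,0.477],
    [0,0.1,0.477],
    [0,0.13,0.477],
    [0,0.145,0.477],
    [0,0.155,0.477],
    [0,0.16,0.477],
    [0,0.165,0.477],
    [0,0.17,0.477],
    [0,0.175,0.477],
  ],
  yaw=[0,0,0,0,0,0,0,0,0,0,0,0,0],
)

```text
time: 6.92
position: [0.5199, -0.0582, 0.0622]
tool_rot: [-0.0, 0.613, 0.79, -0.001]
contact_force: [-5.1, -3.2, 4.2]
grip_width: 0.0001
gripper_force: 2.9
```

```bash
python3 -c "
from h import *
plan(g2w(-.183,.0565),.062,104.6)"
```

```text
dp [0.002 0.055 0.001] yaw -0.004 head 104.35 g(mm) [-183.4   67.5   26.2] F [-5.1 -3.2  4.2] t 6.9167
```

drive_tool(
  dp=[
    [0,0.008,0],
    [0,0.016,0],
    [0,0.024,0],
    [0,0.032,0],
    [0,0.04,0],
    [0,0.048,0],
    [0,0.053,0],
    [0,0.053,0],
  ],
  yaw=[0,0,0,0,0,0,0,0],
)

```text
time: 7.58
position: [0.5305, -0.0558, 0.0621]
tool_rot: [0.0, 0.613, 0.79, -0.001]
contact_force: [-3.9, -3.4, 2.7]
grip_width: -0.0001
gripper_force: 2.3
```

```bash
python3 -c "
from h import *
plan(g2w(-.183,.0565),.062,104.6)
pan('scene')"
```

```text
dp [0.004 0.001 0.001] yaw -0.004 head 104.34 g(mm) [-183.8   56.7   26.1] F [-3.9 -3.4  2.7] t 7.5833
scene 1811 [array([-157.5,    9.6]), array([102.1, 186.3]), np.float64(89.4)]
 lid height over bed 39.702992981051764
```

drive_tool(
  dp=[
    [0,-0.03,0],
    [0,-0.1,0],
    [0,-0.16,-0.1],
    [-0.08,-0.18,-0.28],
    [-0.22,-0.14,-0.42],
    [-0.36,-0.04,-0.46],
    [-0.48,0.1,-0.46],
    [-0.52,0.2,-0.46],
    [-0.54,0.27,-0.46],
    [-0.54,0.28,-0.46],
    [-0.54,0.28,-0.46],
  ],
  yaw=[0,0,0,0,0,0,0,0,0,0,0],
  gripper=-0.3,
)

```text
time: 8.55
position: [0.6125, -0.1457, 0.1533]
tool_rot: [-0.0, 0.613, 0.79, -0.0]
contact_force: [-0.9, 0.3, -0.8]
grip_width: 0.0303
gripper_force: 0.0
```

```bash
python3 -c "
from h import *
plan(g2w(-.283,0),.062,104.6)
print(telemetry.get_state()['grip_width'])
pan('scene');pan('top')"
```

```text
dp [ 0.042 -0.     0.456] yaw -0.003 head 104.39 g(mm) [-2.914e+02 -1.000e-01  1.173e+02] F [-0.9  0.3 -0.8] t 8.55
0.030256034854975012
scene 757 [array([-137.7,  -17.7]), array([ 48.5, 143.3]), np.float64(90.0)]
 lid height over bed 39.11118718797238
top 1490 [array([-158.7,    2.3]), array([185.1,  85.1]), np.float64(0.7)]
 lid height over bed 40.79575444076681
```

Top view puts the pan at gate (-159, +2), yaw +0.7°, nicely aligned. I'll go down behind the lip with the fingers 30 mm apart and push up to the channel mouth.

drive_tool(
  dp=[
    [0,0,0.12],
    [0,0,0.28],
    [0,0,0.42],
    [0.01,0,0.465],
    [0.04,0,0.465],
    [0.08,0,0.465],
    [0.11,0,0.465],
    [0.13,0,0.465],
    [0.145,0,0.465],
    [0.16,0,0.465],
    [0.18,0,0.465],
    [0.2,0,0.465],
    [0.22,0,0.465],
    [0.24,0,0.465],
    [0.26,0,0.465],
  ],
  yaw=[0,0,0,0,0,0,0,0,0,0,0,0,0,0,0],
)

```text
time: 9.9
position: [0.6009, -0.0968, 0.0625]
tool_rot: [0.002, 0.613, 0.79, -0.0]
contact_force: [1.8, -4.8, 3.5]
grip_width: 0.03
gripper_force: 2.9
```

```bash
python3 -c "
from h import *
plan(g2w(-.203,0),.060,104.6)
pan('top')"
```

```text
dp [ 0.191 -0.007  0.012] yaw -0.005 head 104.32 g(mm) [-241.2   -1.2   26.5] F [ 1.8 -4.8  3.5] t 9.9
top 1276 [array([-131.9,    1.3]), array([ 85.4, 170.3]), np.float64(89.9)]
 lid height over bed 40.675327054523585
```

drive_tool(
  dp=[
    [0.025,0,0],
    [0.05,0,0],
    [0.075,0,0],
    [0.1,0,0],
    [0.125,0,0],
    [0.15,0,0],
    [0.175,0,0],
    [0.2,0,0],
    [0.225,0,0],
    [0.25,0,0],
  ],
  yaw=[0,0,0,0,0,0,0,0,0,0],
)

```text
time: 10.78
position: [0.5885, -0.0483, 0.0624]
tool_rot: [0.002, 0.613, 0.79, -0.0]
contact_force: [0.5, -7.0, 4.4]
grip_width: 0.0297
gripper_force: 3.3
```

```bash
python3 -c "
from h import *
plan(g2w(-.150,0),.061,104.6)
pan('top')"
```

```text
dp [ 0.205 -0.008  0.006] yaw -0.005 head 104.32 g(mm) [-191.1   -1.4   26.4] F [ 0.5 -7.   4.4] t 10.7833
top 1069 [array([-89.5,   0.8]), array([ 85.6, 138.8]), np.float64(89.5)]
 lid height over bed 40.46326646385491
```

drive_tool(
  dp=[
    [0.02,0,0],
    [0.04,0,0],
    [0.06,0,0],
    [0.08,0,0],
    [0.1,0,0],
    [0.12,0,0],
    [0.14,0,0],
    [0.16,0,0],
    [0.175,0,0],
    [0.19,0,0],
    [0.2,0,0],
    [0.21,0,0],
  ],
  yaw=[0,0,0,0,0,0,0,0,0,0,0,0],
)

```text
time: 11.83
position: [0.578, -0.0076, 0.0623]
tool_rot: [0.002, 0.613, 0.79, -0.0]
contact_force: [1.9, -6.4, 5.6]
grip_width: 0.03
gripper_force: 3.6
```

drive_tool(
  dp=[
    [0.01,0,0],
    [0.02,0,0],
    [0.03,0,0],
    [0.04,0,0],
    [0.05,0,0],
    [0.06,0,0],
  ],
  yaw=[0,0,0,0,0,0],
)

```text
time: 12.33
position: [0.5751, 0.004, 0.0623]
tool_rot: [0.002, 0.613, 0.79, -0.0]
contact_force: [1.9, -6.9, 5.1]
grip_width: 0.0301
gripper_force: 3.6
```

```bash
python3 -c "
from h import *
plan(g2w(-.05,0),.062,104.6)"
```

```text
dp [ 0.436 -0.01  -0.   ] yaw -0.005 head 104.32 g(mm) [-137.2   -1.5   26.3] F [ 1.9 -6.9  5.1] t 12.3333
```

No rise in force at the bar, so the lid clears it. On to about 14 mm short of the expected stop.

drive_tool(
  dp=[
    [0.02,0,0],
    [0.04,0,0],
    [0.06,0,0],
    [0.08,0,0],
    [0.1,0,0],
    [0.12,0,0],
    [0.14,0,0],
    [0.16,0,0],
    [0.18,0,0],
    [0.2,0,0],
    [0.22,0,0],
    [0.24,0,0],
    [0.26,0,0],
    [0.28,0,0],
    [0.3,0,0],
    [0.32,0,0],
    [0.34,0,0],
    [0.36,0,0],
    [0.38,0,0],
    [0.4,0,0],
  ],
  yaw=[0,0,0,0,0,0,0,0,0,0,0,0,0,0,0,0,0,0,0,0],
)

```text
time: 14.0
position: [0.5551, 0.0816, 0.0623]
tool_rot: [0.002, 0.614, 0.79, -0.0]
contact_force: [2.5, -7.1, 5.9]
grip_width: 0.0299
gripper_force: 3.8
```

```bash
python3 -c "
from h import *
plan(g2w(-.043,0),.062,104.6)
p,d=snap('scene');save('s2.png',cv2.resize(p[80:300,220:440],(600,600),interpolation=cv2.INTER_CUBIC))"
```

```text
dp [ 0.07  -0.009  0.001] yaw -0.005 head 104.31 g(mm) [-57.   -1.8  26.3] F [ 2.5 -7.1  5.9] t 14.0
```

View pics/s2.png

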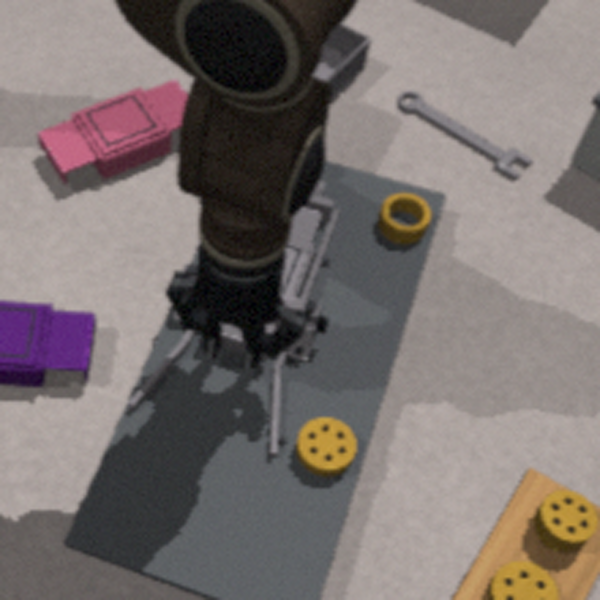

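The pan is under the bar and the fingers are behind the lip at about (230,350), clear of the uprights. I'll creep to the stop.

drive_tool(
  dp=[
    [0.005,0,0],
    [0.01,0,0],
    [0.015,0,0],
    [0.02,0,0],
    [0.025,0,0],
    [0.03,0,0],
    [0.035,0,0],
    [0.04,0,0],
    [0.045,0,0],
  ],
  yaw=[0,0,0,0,0,0,0,0,0],
)

```text
time: 14.8
position: [0.5527, 0.0903, 0.0621]
tool_rot: [0.002, 0.613, 0.79, -0.0]
contact_force: [2.5, -6.2, 5.2]
grip_width: 0.0301
gripper_force: 3.6
```

drive_tool(
  dp=[
    [0.004,0,0],
    [0.008,0,0],
    [0.012,0,0],
    [0.016,0,0],
  ],
  yaw=[0,0,0,0],
)

```text
time: 15.13
position: [0.552, 0.0934, 0.0621]
tool_rot: [0.002, 0.613, 0.79, -0.0]
contact_force: [2.0, -6.4, 5.8]
grip_width: 0.0296
gripper_force: 3.6
```

drive_tool(
  dp=[
    [0.004,0,0],
    [0.008,0,0],
    [0.012,0,0],
  ],
  yaw=[0,0,0],
)

```text
time: 15.38
position: [0.5514, 0.0957, 0.0621]
tool_rot: [0.002, 0.613, 0.79, -0.0]
contact_force: [1.6, -7.2, 5.8]
grip_width: 0.0296
gripper_force: 3.6
```

drive_tool(
  dp=[
    [0.004,0,0],
    [0.008,0,0],
    [0.012,0,0],
  ],
  yaw=[0,0,0],
)

```text
time: 15.63
position: [0.5511, 0.0968, 0.0621]
tool_rot: [0.003, 0.614, 0.79, -0.001]
contact_force: [3.6, -15.2, 5.7]
grip_width: 0.0294
gripper_force: 7.3
```

drive_tool(
  dp=[
    [0.002,0,0],
    [0.002,0,0],
    [0.002,0,0],
  ],
  yaw=[0,0,0],
)

```text
time: 15.88
position: [0.5511, 0.0968, 0.0621]
tool_rot: [0.003, 0.614, 0.789, -0.001]
contact_force: [3.3, -13.8, 5.2]
grip_width: 0.0299
gripper_force: 6.8
```

The tool has stalled at about 14 N, so the pan is against the stop. I'll back straight off, lift away and check.

drive_tool(
  dp=[
    [-0.02,0,0],
    [-0.08,0,0],
    [-0.2,0,0],
    [-0.35,0,0],
    [-0.48,0,-0.1],
    [-0.6,0,-0.25],
    [-0.72,0,-0.4],
    [-0.85,0,-0.5],
    [-0.95,0,-0.5],
    [-0.98,0,-0.5],
    [-0.98,0,-0.5],
  ],
  yaw=[0,0,0,0,0,0,0,0,0,0,0],
)

```text
time: 16.8
position: [0.5981, -0.0917, 0.1603]
tool_rot: [-0.001, 0.614, 0.789, 0.0]
contact_force: [-0.8, 0.8, -0.8]
grip_width: 0.0298
gripper_force: 0.0
```

```bash
python3 - <<'E'
from h import *
plan((.5,-.2),.2)
pan('top','t3.png',-60,151); 
p=pan('scene',None,-60,151)
save('s3.png',cv2.resize(p[80:300,220:440],(600,600),interpolation=cv2.INTER_CUBIC))
E
```

```text
dp [-0.404 -0.609 -0.199] yaw 0 head 104.25 g(mm) [-235.5    0.3  124.3] F [-0.8  0.8 -0.8] t 16.8
top 1230 [array([78.9,  0.3]), array([ 85.7, 144. ]), np.float64(89.9)]
 lid height over bed 40.481659367416405
scene 648 [array([ 86.6, -10.3]), array([137.2,  67.5]), np.float64(7.0)]
 lid height over bed 39.38209136611525
```

View pics/s3.png

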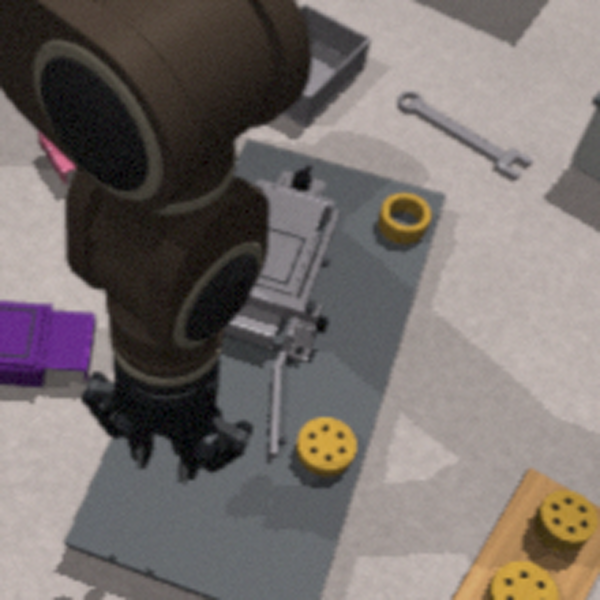

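View pics/t3.png

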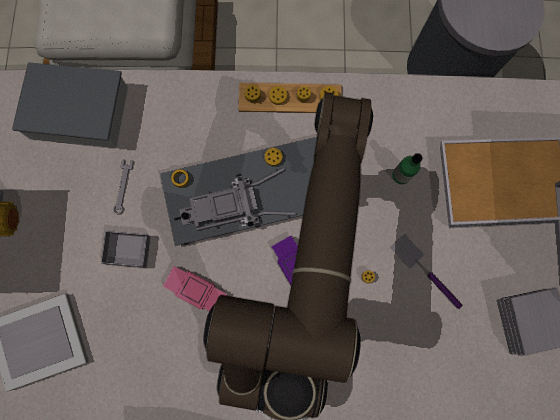

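The pan stands straight in the channel with its leading ledge at the stop (top view about (190,212)) and the lid at home height. Everything else is where it was, and the gripper is clear.

```bash
python3 -c "
from h import *
print(env.close_job())"
```

```text
the job is handed in; nothing more can be done
None
```

The job is handed in: I pressed the lid, which stood about 8 mm proud, fully home (peak about 26 N), then slid the pan flat under the bar and up against the end stop (peak about 17 N); the other items look unmoved in the last pictures, and it took about 17 s of the 59 s allowed.

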